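Free the clip-on shelf from under the cake cartons and clip it to the display stand

TASK

The flat metal clip-on shelf has been left under two stacked cake cartons in the low display bay. Draw it out by its handle, under the bay's front rail, so that the cartons stay standing one on the other in the bay; then slide its open C-shaped jaw sideways onto the post of the display stand and leave the shelf lying flat on the stand's two bracket arms and in line with them. Leave the can, the jar and the bun box alone.

Things in the scene. Friction and masses are not known exactly. Their poses are not given: they have to be found in the camera images.
- bay: Low display bay, fixed. Origin on the table under the middle of its front rail; x points into the bay, y along the rail, z up. Closed plinth, deck top 180 mm high, x -6 to +184, y +-125 mm. The rail, a steel bar 8 mm thick at x = 0, its underside 202 mm up, runs between posts at y = +-116 mm; it holds the cartons back while the flat clip-on shelf passes below it, 12 mm to spare.
- canopy_edge (a point): Middle of the lower front edge of the bay's upper board, 330 mm above the table, axes as the bay. The board is 250 mm wide and reaches from here 90 mm into the bay; goods fixed on it reach 385 mm up. It overhangs the handle: a gripper pointing straight down has no room there, one leaning back by about 30 degrees (fingers pointing down and into the bay) has.
- board_middle (a point): Centre of the body of the clip-on shelf: a loose flat aluminium paddle, 10 mm thick, 175 mm long, 120 g. x points from handle to jaw, z up out of its face. Body 60 mm long (x), 84 mm wide. The jaw's axis is 50 mm ahead (+x). At the start it lies on the bay's deck, x within 0.06 rad of the bay's x, under the cartons.
- board_handle (a point): Point to grasp on the clip-on shelf's handle, half-way up its 10 mm; axes as board_middle. The handle is 34 mm wide; its end is 28 mm behind this point (-x), the body begins 42 mm ahead; the jaw's axis is 122 mm ahead. At the start it sticks out about 65 mm under the rail, past the deck's front edge, 180 mm above the table with free space below.
- board_jaw (a point): Centre of the clip-on shelf's flat C-shaped jaw, half-way up its 10 mm; axes as board_middle. Outer diameter 56 mm, inner 34 mm; the gap faces +x, 24 mm wide inside, flared outwards to about 38 mm. The shelf's far end is 25 mm ahead (+x). At the start it is under the cartons, 80 to 87 mm behind the rail.
- carton_low_center (a point): Centre of the lower cake carton, loose, 100 mm (x) by 130 mm (y) by 50 mm high, about 130 g. It lies on the clip-on shelf just inside the front rail and comes down 10 mm onto the deck when the shelf is drawn out.
- carton_top_center (a point): Centre of the upper cake carton, loose, 90 by 115 by 45 mm high, about 100 g, standing on the lower one.
- post_seat (a point): On the axis of the fixed display stand's upright steel post (16 mm diameter), 185 mm above the table, where the jaw's centre belongs. x points away from the open side: the clip-on shelf comes from -x and, seated, has its x along this x. A white sign 110 mm wide on the post, from 305 to 365 mm up, keeps the jaw from going over the top.
- stand: The same stand, origin on the table under the post's axis, axes as post_seat. Base plate 150 x 160 x 12 mm, x -45 to +105. Two bracket arms, tops 180 mm up, 12 mm thick, each 10 mm wide at y = +-31 mm, from x = -80 to +10 mm; free space below them and between them in front of the post. A crosspiece joins them behind the post, level with the arms.
- can_mid (a point): Centre of a food can standing on the table, 60 mm diameter, 85 mm high. To be left alone.
- jar_mid (a point): Centre of a jar standing on the table, 74 mm diameter, 110 mm high. To be left alone.
- bun_box_mid (a point): Centre of a bun box on the table, 90 by 130 by 60 mm high. To be left alone.

How it is judged:
By the outcome, as a careful person would: the job done as asked, in the order asked, and still so for the second after the job is handed in, with the robot touching nothing.
It also fails if it takes over 53 s, if anything falls off the work surface, if the arm or the gripper's body presses on something with over 40 N, if the wrist force passes 120 N, or if a joint passes its speed limit or range.

ROBOT

A 6-joint arm with a two-finger parallel gripper is mounted at the origin on the work surface. World frame = base frame: x ahead of the robot, y to its left, z up, the work surface at z = 0. Lengths are in m, angles in degrees, forces in N, time in s.
With the tool pointing down it reaches from about 0.35 to 0.875 m from the base axis. Payload 4.2 kg.
Tool frame: the origin (TCP) lies on the centre line of the jaws, within the pads' length; the fingertips stand 25 mm ahead of it and the grasp point (between the pads) lies 6 mm ahead of it; z points along the fingers, y is the line along which they close (so a half turn about z gives the same grasp; the last joint's range is limited). The gripper opens to 87 mm and grips with 3 to 60 N. Pads are 19 mm wide; open, the fingers measure 117 mm over their backs; the gripper's body (75 mm by 190 mm) begins 51 mm behind the grasp point.
Start: joints at [82.999, 22.042, 0.453, 0, -68.411, -14.817], TCP at [0.232, 0.58, 0.248] pointing down, gripper open.
Joint ranges: [-179.83, 179.83], [-69.29, 118.12], [-61.27, 80.66], [-181.25, 117.63], [-171.15, -9.14], [-177.46, 177.46]. Speed limits (degrees/s): [159.86, 159.86, 180, 180, 180, 180].

INTERFACE

Orientations are given as a 3x3 rotation matrix whose columns are the frame's x, y, z axes.
In Python, from station import r gives the robot as it stands.
- The arm moves only by the tool move_arm, never from a script. Its argument "series" is a list of rows, each an object with "grip": the opening, from 0 (shut) to 1 (fully open); "xyz": the shift along the tool's x, y, z in mm, a list of three; "angular": the turn, a rotation vector about the tool's x, y, z in rad, a list of three. A call has 1 to 10 rows; each row is the pose to reach, as a shift and turn from the pose commanded when the call began, along the tool's axes at that moment; what a row does not reach only later rows make up. A row lasts 1/10 s, in which the tool goes at most 50 mm and 8.59 degrees, less where a joint would pass 70% of its speed; a pose out of reach is approached as far as the arm can. A call with a gripper value outside its range is refused whole. The fingers move at their own pace and stop on an object; the grip force is fixed at half the most. Time passes only in rows, so rows that repeat a pose let the fingers close. It gives the time, the measured TCP pose, the force, the opening and the grip force at its end, in the units of the state.
- r.sense(): the state, without advancing time (a new reading comes with each control period).
- r.capture(name): name is "side" or "top" or "wrist"; returns a dict with "img" (400x640x3 uint8, red, green, blue), "camera_matrix" (3x3 intrinsics, pixels), "k1" (the pictures are not rectified: a ray, as slopes to the right and down, at radius r is drawn at 1 + k1 r^2 times it, then the intrinsics apply), "rvec" (rotation vector, rad) and "tvec" (3), from world to camera coordinates, as OpenCV has them; the wrist camera has in their place "hand_eye" (4x4, takes a point from camera to tool coordinates, whose origin is the TCP and whose axes are the flange's). Camera axes: x right, y down, z forward; pixel columns grow to the right and rows downward; lengths in m; the calibration is good to about 2 mm. A picture is of the moment at which its call begins: read the wrist's pose just before it. There is no depth.
- r.finish_job(): hands the job in; it is judged then, once.
The state is a dict: "time_s": time; "joints": joint angles; "joint_velocities": joint speeds; "effort": joint torques, N m; "tcp_pos": TCP position; "ee_rot": TCP orientation; "wrist_force": force on the tool from outside, world axes, zero at the start; "moment": the same for the moment, N m; "gripper_width": opening from 0.0 (shut) to 1.0 (fully open); "gripper_force": force on a finger pad.
Only numpy, scipy, OpenCV 4.12 (cv2) and the standard library are available. Lean on these libraries where they do the work, as an engineer would, in place of code of your own. Each camera call takes 0.05 s, during which the arm holds its last target. There are 200 camera calls.

## Working session

There is one attempt and no reset: what is moved stays moved. The work goes in short steps, Python scripts to look and compute and a tool call to move; the robot and the scene stay as the last step left them, time stands still between calls to the robot, and variables do not carry over. Pictures are saved under pics/ and viewed, at most 10 in all, crops included, and the job is handed in when it is done.

Besides the shell and the picture viewer there is one more tool, called after ">>>" as name([rows], argument=value, ...), one row to a line, values as JSON. move_arm: Moves the arm, as the interface text tells. Its arguments: {"type":"object","properties":{"series":{"type":"array"}},"required":["series"]}

```bash
mkdir -p pics; ls
python3 - <<'E'
from station import r
import cv2,pickle
d={}
for n in("side","top"):
    c=r.capture(n);d[n]=c
    cv2.imwrite(f"pics/{n}0.png",c["img"][:,:,::-1]);print(n,c["camera_matrix"],c["k1"],c["rvec"],c["tvec"])
pickle.dump(d,open("cams.pkl","wb"))
s=r.sense();print(s)
E
```

```text
pics
side [[477.06770263   0.         316.2352857 ]
 [  0.         477.06770263 197.15345081]
 [  0.           0.           1.        ]] -0.04869991098297266 [ 2.07104819 -0.38551869  0.23237345] [-0.54496992  0.26464503  1.28525046]
top [[454.71976122   0.         323.46249023]
 [  0.         454.71976122 198.00777396]
 [  0.           0.           1.        ]] -0.011489713684947734 [ 2.13973297 -2.13251829  0.16254506] [-0.02142179  0.57485394  1.33030924]
{'time_s': 0.1, 'joints': array([ 8.29961716e+01,  2.20863321e+01,  3.88523300e-01, -2.52947222e-02,
       -6.84115418e+01, -1.48150166e+01]), 'joint_velocities': array([-0.04498478, -0.17053598,  0.26553614,  0.02570686,  0.02220389,
        0.10442701]), 'effort': array([ 7.40517298e-04, -3.91689670e+01,  1.87937772e+01,  4.23186377e+00,
        1.34980169e-02, -7.32283115e-05]), 'tcp_pos': array([0.23211215, 0.57977861, 0.2465755 ]), 'ee_rot': array([[ 9.28303130e-01, -3.71823734e-01, -6.40157114e-04],
       [-3.71824274e-01, -9.28301302e-01, -1.84419691e-03],
       [ 9.14574997e-05,  1.94999972e-03, -9.99998095e-01]]), 'wrist_force': array([0.57204868, 0.39464685, 0.53124467]), 'moment': array([-0.02124571, -0.04640303, -0.0042466 ]), 'gripper_force': 0.0, 'gripper_width': 0.9993919318174832}
```

View pics/side0.png

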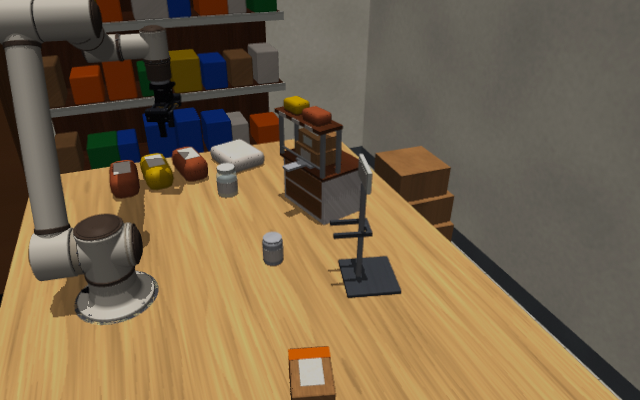

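View pics/top0.png

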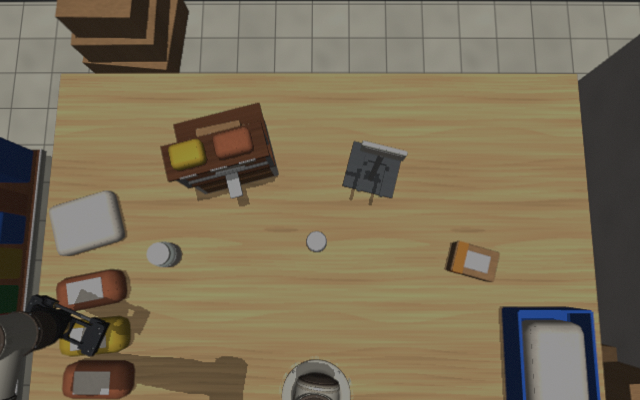

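The side view shows the bay at about (320,165) with the handle at (293,166), the stand's post at (362,230), the can at (272,248) and the jar at (227,180). In the top view the handle is at (234,188) and the stand at (374,172). I'll enlarge both.

Run:
```python
import cv2
s=cv2.imread("pics/side0.png");t=cv2.imread("pics/top0.png")
f=lambda i,x,y,w,h,k:cv2.resize(i[y:y+h,x:x+w],None,fx=k,fy=k,interpolation=cv2.INTER_CUBIC)
cv2.imwrite("pics/s1.png",f(s,270,90,140,210,2.8) if 0 else f(s,270,90,150,115,5))
cv2.imwrite("pics/t1.png",f(t,150,95,265,115,3))
cv2.imwrite("pics/s2.png",f(s,315,150,100,150,4))
```

```text
(no output)
```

View pics/s1.png

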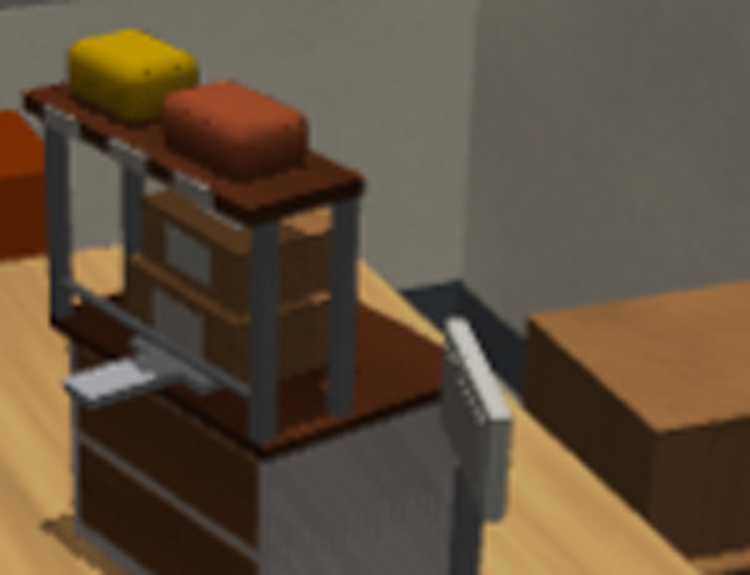

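View pics/t1.png

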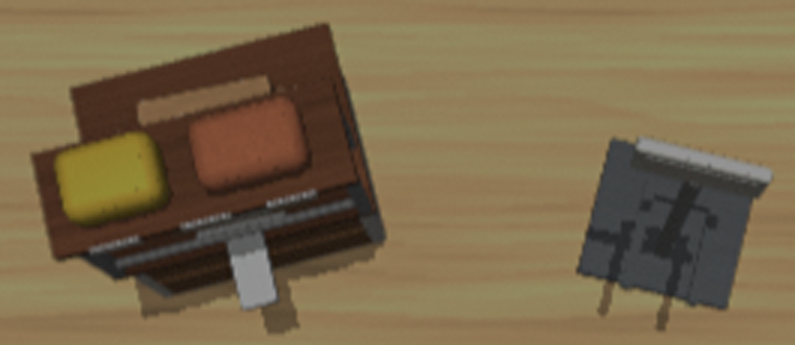

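View pics/s2.png

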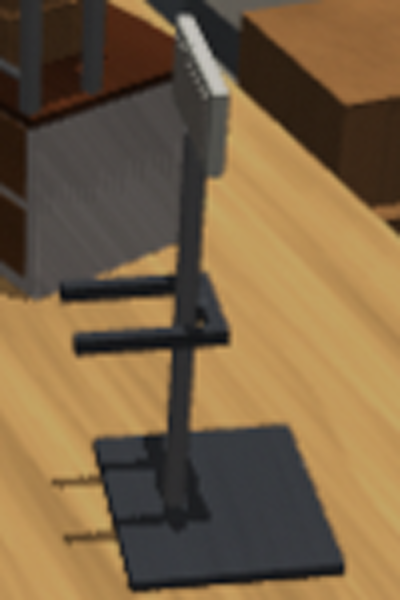

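The enlarged crops show the handle end corners, the deck corners, and the stand's plate corners and arm tips clearly. Next I fit the models to these pixels.

```bash
cat > h.py <<'E'
import numpy as np,cv2,pickle
from scipy.optimize import least_squares
from scipy.spatial.transform import Rotation as R
C=pickle.load(open("cams.pkl","rb"))
def proj(n,P):
    c=C[n];return cv2.projectPoints(np.float64(P).reshape(-1,1,3),np.float64(c["rvec"]),np.float64(c["tvec"]),c["camera_matrix"],np.array([c["k1"],0,0,0,0]))[0].reshape(-1,2)
def T(p,L):  # p x,y,yaw ; local pts -> world
    L=np.float64(L);c,s=np.cos(p[2]),np.sin(p[2])
    return np.c_[p[0]+c*L[:,0]-s*L[:,1],p[1]+s*L[:,0]+c*L[:,1],L[:,2]]
def fit(obs,p0):
    f=lambda p:np.concatenate([(proj(n,T(p,[l]))[0]-np.array(px)) for n,l,px in obs])
    s=least_squares(f,p0,loss="soft_l1");return s.x,s.fun.reshape(-1,2).round(1)
def ray(n,px,z):
    c=C[n];u=cv2.undistortPoints(np.float64([[px]]),c["camera_matrix"],np.array([c["k1"],0,0,0,0]))[0,0]
    Rm=cv2.Rodrigues(np.float64(c["rvec"]))[0];o=-Rm.T@np.ravel(c["tvec"]);d=Rm.T@np.r_[u,1];return (o+d*(z-o[2])/d[2])
E
python3 - <<'E'
from h import *
t=lambda x,y:(x/3+150,y/3+95)
s1=lambda x,y:(x/5+270,y/5+90)
s2=lambda x,y:(x/4+315,y/4+150)
np.set_printoptions(suppress=True,precision=4)
st=[("top",(.105,.08,.012),t(612,138)),("top",(-.045,-.08,.012),t(728,308)),("top",(-.045,.08,.012),t(578,271)),
("side",(-.045,.08,.012),s2(95,438)),("side",(.105,.08,.012),s2(288,428)),("side",(.105,-.08,.012),s2(344,570)),("side",(-.045,-.08,.012),s2(130,580)),
("side",(-.08,.031,.18),s2(61,288)),("side",(-.08,-.031,.18),s2(76,340)),("side",(0,0,.305),s2(196,175)),("side",(0,0,.012),s2(176,520))]
p,e=fit(st,[.6,-.15,-.2]);print("stand",p,e.tolist())
print("sign check side",(proj("side",T(p,[(0,0,.365),(0,.055,.365),(0,-.055,.305)]))-[315,150])*4)
by=[("top",(.184,.125,.18),t(73,88)),("top",(.184,-.125,.18),t(328,24)),("top",(0,.116,.21),t(117,263)),("top",(0,-.116,.21),t(352,203)),
("side",(-.006,-.125,.18),s1(262,448)),("side",(-.006,.125,.18),s1(52,320)),("side",(.184,-.125,.18),s1(443,372))]
b,e=fit(by,[.6,.2,.2]);print("bay",b,e.tolist())
hd=[("top",(-.028,.017,.19),t(241,309)),("top",(-.028,-.017,.19),t(276,301)),("side",(-.028,.017,.19),s1(67,382)),("side",(-.028,-.017,.19),s1(84,403)),("top",(.03,.017,.19),t(232,243)),("top",(.03,-.017,.19),t(264,236))]
h,e=fit(hd,[.5,.2,.2]);print("handle",h,e.tolist())
w=T(h,[(0,0,.185)])[0];c,s=np.cos(b[2]),np.sin(b[2]);d=w[:2]-b[:2]
print("handle in bay",c*d[0]+s*d[1],-s*d[0]+c*d[1])
for n,px,z in(("can",(316,242),.085),("jar",(160,255),.11),("bun",(474,261),.06)):print(n,ray("top",px,z))
E
```

```text
stand [ 0.6445 -0.1727 -0.2517] [[2.0, -0.9], [1.7, 0.3], [1.6, -0.1], [-0.9, -0.1], [0.3, -1.1], [0.9, -0.9], [-0.1, 1.0], [-0.4, -0.5], [-0.7, -0.4], [0.2, -9.2], [-0.9, -4.4]]
sign check side [[202.5325  52.441 ]
 [184.4459  14.5507]
 [215.692  181.9217]]
bay [0.6165 0.2316 0.2608] [[-0.2, -0.1], [1.3, -0.6], [-1.4, 1.0], [4.3, -0.6], [-1.2, -0.4], [-2.2, -2.3], [8.3, -0.8]]
handle [0.5844 0.2209 0.2011] [[-0.0, -0.9], [0.7, -0.7], [-1.7, -2.0], [0.1, -2.2], [-0.5, 0.5], [1.1, 0.5]]
handle in bay -0.03372530813616333 -0.0020773439400631286
can [0.4397 0.0014 0.085 ]
jar [0.3996 0.4431 0.11  ]
bun [ 0.3872 -0.4609  0.06  ]
```

```bash
cat >> h.py <<'E'
def orient(yaw,lean):
    bx=np.array([np.cos(yaw),np.sin(yaw),0]);by=np.array([-np.sin(yaw),np.cos(yaw),0]);a=np.radians(lean)
    z=np.sin(a)*bx-np.cos(a)*np.array([0,0,1]);y=-by;return np.c_[np.cross(y,z),y,z]
def delta(s,grasp,yaw,lean=30,back=0.0):
    Rt=orient(yaw,lean);t=np.array(grasp)-(0.006+back)*Rt[:,2]
    R0=s["ee_rot"];return (R0.T@(t-s["tcp_pos"])*1000).round(1).tolist(),R.from_matrix(R0.T@Rt).as_rotvec().round(4).tolist(),t.round(4).tolist()
E
python3 - <<'E'
from h import *
from station import r
s=r.sense()
print(delta(s,[.465,.195,.285],.2,30))
print(R.from_rotvec(delta(s,[.465,.195,.285],.2,30)[1]).magnitude())
E
```

```text
([356.8, 272.3, -43.1], [0.1539, 0.5091, -0.567], [0.4621, 0.1944, 0.2902])
0.7774040262308911
```

>>> move_arm([
  {"grip":1,"xyz":[12,9,-8],"angular":[0,0,0]},
  {"grip":1,"xyz":[40,30,-20],"angular":[0.01,0.04,-0.05]},
  {"grip":1,"xyz":[80,61,-40],"angular":[0.03,0.1,-0.11]},
  {"grip":1,"xyz":[122,93,-43],"angular":[0.05,0.17,-0.19]},
  {"grip":1,"xyz":[164,125,-43],"angular":[0.07,0.23,-0.26]},
  {"grip":1,"xyz":[206,157,-43],"angular":[0.09,0.3,-0.33]},
  {"grip":1,"xyz":[248,189,-43],"angular":[0.11,0.36,-0.4]},
  {"grip":1,"xyz":[290,221,-43],"angular":[0.13,0.43,-0.48]},
  {"grip":1,"xyz":[330,252,-43],"angular":[0.146,0.48,-0.54]},
  {"grip":1,"xyz":[357,272,-43],"angular":[0.154,0.509,-0.567]},
])

```text
time_s: 1.1
tcp_pos: [0.4607, 0.1937, 0.2907]
ee_rot: [[0.847, 0.201, 0.492], [0.174, -0.98, 0.101], [0.503, -0.0, -0.865]]
wrist_force: [1.2, -0.3, 0.1]
gripper_width: 1.0
gripper_force: 0.0
```

>>> move_arm([
  {"grip":1,"xyz":[0,0,0],"angular":[0,0,0]},
  {"grip":1,"xyz":[0,0,0],"angular":[0,0,0]},
  {"grip":1,"xyz":[0,0,0],"angular":[0,0,0]},
])

```text
time_s: 1.4
tcp_pos: [0.4614, 0.1974, 0.2912]
ee_rot: [[0.848, 0.199, 0.491], [0.171, -0.98, 0.102], [0.502, -0.002, -0.865]]
wrist_force: [-1.0, 0.6, 0.4]
gripper_width: 1.001
gripper_force: 0.0
```

Run:
```python
from h import *
from station import r
s=r.sense();c=r.capture("wrist");pickle.dump((s,c),open("w1.pkl","wb"))
print(s["tcp_pos"],s["wrist_force"],s["time_s"],delta(s,[.465,.195,.285],.2,30))
print(c["camera_matrix"],c["k1"],c["hand_eye"])
cv2.imwrite("pics/w1.png",cv2.resize(c["img"][:,:,::-1],(800,500)))
```

```text
[0.46138283 0.19738344 0.29120453] [-1.04700425  0.64069548  0.35359716] 1.4 ([-0.4, 3.1, 0.9], [-0.0021, -0.002, -0.0007], [0.4621, 0.1944, 0.2902])
[[331.69041762   0.         320.649346  ]
 [  0.         331.69041762 202.23646548]
 [  0.           0.           1.        ]] -0.06739398105001494 [[-6.84905591e-04 -9.69240939e-01 -2.46112846e-01  6.77888539e-02]
 [ 9.99998836e-01 -3.28316688e-04 -1.48991337e-03  2.95196621e-04]
 [ 1.36328208e-03 -2.46113580e-01  9.69240036e-01 -1.38797576e-01]
 [ 0.00000000e+00  0.00000000e+00  0.00000000e+00  1.00000000e+00]]
```

View pics/w1.png

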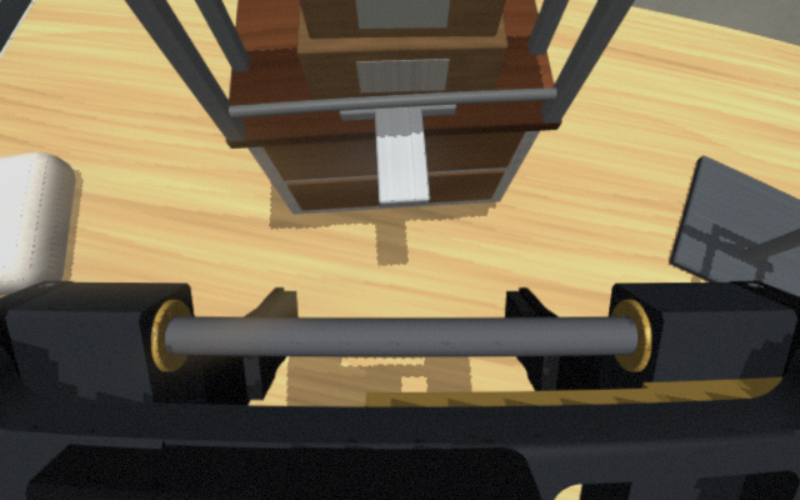

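The wrist view shows the handle end corners at (380,201) and (429,200). The handle meets the body at (375,111) and (421,109), and the body's front edge runs from (340,115) to (455,108), just under the rail. Everything looks free.

```bash
cat >> h.py <<'E'
def wproj(s,c,P):
    H=np.float64(c["hand_eye"]);Rw=s["ee_rot"]@H[:3,:3];tw=s["tcp_pos"]+s["ee_rot"]@H[:3,3]
    rv=cv2.Rodrigues(Rw.T)[0]
    return cv2.projectPoints(np.float64(P).reshape(-1,1,3),rv,-Rw.T@tw,c["camera_matrix"],np.array([c["k1"],0,0,0,0]))[0].reshape(-1,2)
def wfit(s,c,L,px,p0):
    f=lambda p:(wproj(s,c,T(p,L))-np.array(px)).ravel()
    q=least_squares(f,p0,loss="soft_l1");return q.x,q.fun.reshape(-1,2).round(1)
E
python3 - <<'E'
from h import *
s,c=pickle.load(open("w1.pkl","rb"))
L=[(-.028,.017,.19),(-.028,-.017,.19),(.042,.017,.19),(.042,-.017,.19),(.042,.042,.19),(.042,-.042,.19)]
px=np.array([(380,201),(429,200),(375,112),(421,109),(340,114),(455,108)])/1.25
p,e=wfit(s,c,L,px,[.584,.221,.2]);print(p,e.tolist())
from station import r
s=r.sense();print(s["tcp_pos"],s["time_s"])
for b in(.07,0):print(delta(s,[p[0],p[1],.185],p[2],30,b))
E
```

```text
[0.58439521 0.22216229 0.26146144] [[-1.1, 1.0], [0.6, -0.6], [-0.6, -0.1], [0.5, 0.2], [-0.5, -0.1], [1.1, -0.4]]
[0.46121728 0.19800151 0.29104598] 1.45
([55.6, 3.4, 78.7], [0.0282, -0.0017, -0.0528], [0.5477, 0.2123, 0.2508])
([55.4, 1.4, 148.7], [0.0282, -0.0017, -0.0528], [0.5815, 0.2214, 0.1902])
```

>>> move_arm([
  {"grip":1,"xyz":[12,1,18],"angular":[0.01,0,-0.02]},
  {"grip":1,"xyz":[28,2,42],"angular":[0.02,0,-0.04]},
  {"grip":1,"xyz":[45,3,66],"angular":[0.026,0,-0.05]},
  {"grip":1,"xyz":[55,3,80],"angular":[0.026,0,-0.05]},
  {"grip":1,"xyz":[55.5,2,98],"angular":[0.026,0,-0.05]},
  {"grip":1,"xyz":[55.5,1.5,116],"angular":[0.026,0,-0.05]},
  {"grip":1,"xyz":[55.5,1.5,132],"angular":[0.026,0,-0.05]},
  {"grip":1,"xyz":[55.5,1.5,143],"angular":[0.026,0,-0.05]},
  {"grip":1,"xyz":[55.5,1.5,148.5],"angular":[0.026,0,-0.05]},
  {"grip":1,"xyz":[55.5,1.5,148.5],"angular":[0.026,0,-0.05]},
])

```text
time_s: 2.45
tcp_pos: [0.5819, 0.2212, 0.1906]
ee_rot: [[0.838, 0.255, 0.482], [0.222, -0.967, 0.125], [0.498, 0.002, -0.867]]
wrist_force: [-0.3, 0.1, 0.3]
gripper_width: 0.997
gripper_force: 0.0
```

Run:
```python
from h import *
from station import r
s=r.sense();c=r.capture("wrist");pickle.dump((s,c),open("w2.pkl","wb"))
print(s["tcp_pos"],s["wrist_force"],s["time_s"],delta(s,[.5844,.2222,.185],.255,30))
cv2.imwrite("pics/w2.png",c["img"][:,:,::-1])
```

```text
[0.58188903 0.22117633 0.19057259] [-0.34985778  0.14871744  0.28326681] 2.45 ([-0.5, -0.4, 0.2], [0.0004, 0.0024, 0.003], [0.5815, 0.2214, 0.1902])
```

View pics/w2.png

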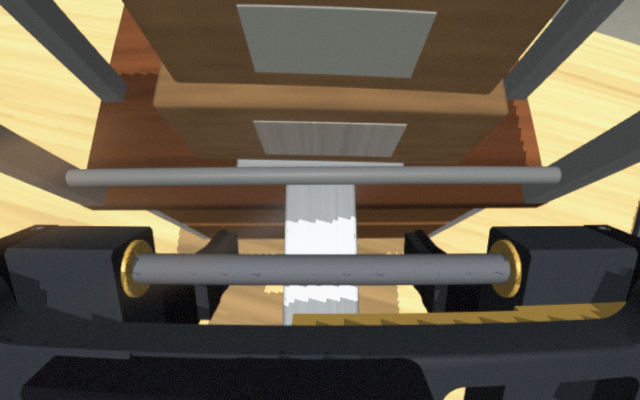

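The handle, at columns 285–357, is centred between the fingers and aligned with them. I'll close the gripper.

>>> move_arm([
  {"grip":0,"xyz":[0,0,0],"angular":[0,0,0]},
  {"grip":0,"xyz":[0,0,0],"angular":[0,0,0]},
  {"grip":0,"xyz":[0,0,0],"angular":[0,0,0]},
  {"grip":0,"xyz":[0,0,0],"angular":[0,0,0]},
  {"grip":0,"xyz":[0,0,0],"angular":[0,0,0]},
  {"grip":0,"xyz":[0,0,0],"angular":[0,0,0]},
  {"grip":0,"xyz":[0,0,0],"angular":[0,0,0]},
  {"grip":0,"xyz":[0,0,0],"angular":[0,0,0]},
])

```text
time_s: 3.3
tcp_pos: [0.5818, 0.2205, 0.1912]
ee_rot: [[0.838, 0.254, 0.483], [0.221, -0.967, 0.126], [0.499, 0.001, -0.867]]
wrist_force: [-0.1, -1.0, 0.4]
gripper_width: 0.384
gripper_force: 30.0
```

>>> move_arm([
  {"grip":0,"xyz":[-1.7,0,-1],"angular":[0,0,0]},
  {"grip":0,"xyz":[-4.3,0,-2.5],"angular":[0,0,0]},
  {"grip":0,"xyz":[-8,0,-4.6],"angular":[0,0,0]},
  {"grip":0,"xyz":[-12,0,-6.9],"angular":[0,0,0]},
  {"grip":0,"xyz":[-16,0,-9.2],"angular":[0,0,0]},
  {"grip":0,"xyz":[-20,0,-11.5],"angular":[0,0,0]},
  {"grip":0,"xyz":[-24,0,-13.9],"angular":[0,0,0]},
  {"grip":0,"xyz":[-28,0,-16.2],"angular":[0,0,0]},
  {"grip":0,"xyz":[-32,0,-18.5],"angular":[0,0,0]},
  {"grip":0,"xyz":[-36,0,-20.8],"angular":[0,0,0]},
])

```text
time_s: 4.3
tcp_pos: [0.5414, 0.2103, 0.1946]
ee_rot: [[0.841, 0.253, 0.478], [0.221, -0.968, 0.123], [0.494, 0.002, -0.869]]
wrist_force: [4.7, 1.0, -3.8]
gripper_width: 0.386
gripper_force: 30.0
```

Run:
```python
from h import *
from station import r
s=r.sense();c=r.capture("wrist");cs=r.capture("side")
print(s["tcp_pos"],s["wrist_force"],s["moment"],s["gripper_width"])
im=np.hstack([cv2.resize(c["img"],None,fx=.625,fy=.625),cv2.resize(cs["img"][100:225,270:390],(360,250))[:,:,:]])
cv2.imwrite("pics/p1.png",im[:,:,::-1])
```

```text
[0.5414195  0.21029108 0.1946099 ] [ 4.71276447  0.96084445 -3.82289072] [-0.17995863  0.63086831 -0.0322817 ] 0.3857696963639179
```

View pics/p1.png

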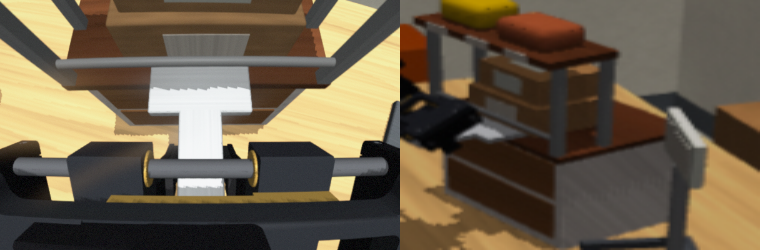

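The shelf's body is coming out squarely and the cartons still stand behind the rail. The grip has risen about 3 mm, so I'll correct that while pulling on.

>>> move_arm([
  {"grip":0,"xyz":[-4.2,0,-1.4],"angular":[0,0,0]},
  {"grip":0,"xyz":[-8.9,0,-3.4],"angular":[0,0,0]},
  {"grip":0,"xyz":[-13.5,0,-5.3],"angular":[0,0,0]},
  {"grip":0,"xyz":[-18,0,-7.4],"angular":[0,0,0]},
  {"grip":0,"xyz":[-22.5,0,-10],"angular":[0,0,0]},
  {"grip":0,"xyz":[-27,0,-12.7],"angular":[0,0,0]},
  {"grip":0,"xyz":[-31.5,0,-15.4],"angular":[0,0,0]},
  {"grip":0,"xyz":[-36,0,-18],"angular":[0,0,0]},
  {"grip":0,"xyz":[-40.5,0,-20.6],"angular":[0,0,0]},
  {"grip":0,"xyz":[-45,0,-23.2],"angular":[0,0,0]},
])

```text
time_s: 5.4
tcp_pos: [0.4924, 0.1981, 0.1959]
ee_rot: [[0.843, 0.252, 0.475], [0.222, -0.968, 0.12], [0.49, 0.004, -0.871]]
wrist_force: [0.3, 0.0, -1.8]
gripper_width: 0.387
gripper_force: 30.0
```

>>> move_arm([
  {"grip":0,"xyz":[-4,0,-1],"angular":[0,0,0]},
  {"grip":0,"xyz":[-8,0,-2.2],"angular":[0,0,0]},
  {"grip":0,"xyz":[-12.5,0,-4],"angular":[0,0,0]},
  {"grip":0,"xyz":[-17,0,-6.6],"angular":[0,0,0]},
  {"grip":0,"xyz":[-21.5,0,-9.2],"angular":[0,0,0]},
  {"grip":0,"xyz":[-26,0,-11.8],"angular":[0,0,0]},
  {"grip":0,"xyz":[-32,0,-15],"angular":[0,0,0]},
  {"grip":0,"xyz":[-38,0,-18.5],"angular":[0,0,0]},
  {"grip":0,"xyz":[-44,0,-22],"angular":[0,0,0]},
  {"grip":0,"xyz":[-44,0,-22],"angular":[0,0,0]},
])

```text
time_s: 6.4
tcp_pos: [0.4443, 0.1855, 0.194]
ee_rot: [[0.843, 0.252, 0.474], [0.222, -0.968, 0.12], [0.489, 0.004, -0.872]]
wrist_force: [-0.6, 0.3, -1.0]
gripper_width: 0.387
gripper_force: 30.0
```

Run:
```python
from h import *
from station import r
s=r.sense();c=r.capture("wrist");cs=r.capture("side");pickle.dump((s,c,cs),open("w3.pkl","wb"))
print(s["tcp_pos"],s["ee_rot"],s["wrist_force"],s["moment"],s["gripper_width"])
im=np.zeros((600,640,3),np.uint8);im[:400]=c["img"];im[400:,:320]=cv2.resize(cs["img"][110:220,200:376],(320,200))
cv2.imwrite("pics/p2.png",im[:,:,::-1])
```

```text
[0.44427683 0.18553799 0.1940296 ] [[ 0.84346179  0.25200904  0.47440874]
 [ 0.22184841 -0.96771512  0.11962745]
 [ 0.48923971  0.00434564 -0.87213854]] [-0.58746125  0.26326855 -1.03867296] [-3.64199230e-01  1.15708714e+00 -9.09808041e-04] 0.3871983519883008
```

View pics/p2.png

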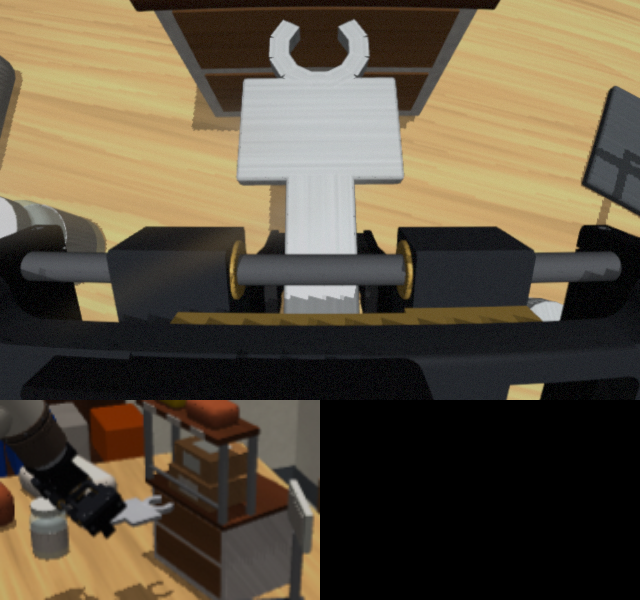

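The shelf is fully out and the cartons are still stacked in the bay. The shelf is straight in the grip, with body corners at (244,80), (396,79), (237,183) and (402,181) and jaw sides at (270,47) and (369,47). From these I work out its pose in the tool and the route to the stand.

Run:
```python
from h import *
np.set_printoptions(suppress=True,precision=4)
s,c,cs=pickle.load(open("w3.pkl","rb"))
L=np.float64([(.102,.042,.005),(.102,-.042,.005),(.042,.042,.005),(.042,-.042,.005),(.122,.028,.005),(.122,-.028,.005),(.042,.017,.005),(.042,-.017,.005)])
px=np.float64([(243,79),(397,79),(237,182),(403,180),(270,47),(369,47),(287,178),(355,177)])
D=np.array([c["k1"],0,0,0,0]);ok,rv,tv=cv2.solvePnP(L,px,c["camera_matrix"],D)
print((cv2.projectPoints(L,rv,tv,c["camera_matrix"],D)[0].reshape(-1,2)-px).round(1).tolist())
H=c["hand_eye"];B=np.eye(4);B[:3,:3]=cv2.Rodrigues(rv)[0];B[:3,3]=tv[:,0];TB=H@B
print("board in tool",TB)
Wt=np.eye(4);Wt[:3,:3]=s["ee_rot"];Wt[:3,3]=s["tcp_pos"];WB=Wt@TB
print("board in world",WB,"jaw",WB@[.122,0,0,1])
x=WB[:3,0];print("yaw",np.arctan2(x[1],x[0]),"pitch up",np.arcsin(x[2]),"roll",np.arcsin(WB[2,1]))
```

```text
[[1.0, -1.3], [-1.6, -1.8], [0.0, -1.8], [1.1, -0.8], [0.6, 0.7], [-0.6, 0.5], [-0.2, 1.8], [-0.3, 2.4]]
board in tool [[ 0.8715 -0.0031  0.4903 -0.0012]
 [-0.0087 -0.9999  0.0092  0.0004]
 [ 0.4902 -0.0122 -0.8715  0.0086]
 [ 0.      0.      0.      1.    ]]
board in world [[ 0.9655 -0.2604  0.0024  0.4475]
 [ 0.2604  0.9655 -0.0043  0.1859]
 [-0.0012  0.0048  1.      0.186 ]
 [ 0.      0.      0.      1.    ]] jaw [0.5653 0.2176 0.1858 1.    ]
yaw 0.263419580483472 pitch up -0.0011913494400920801 roll 0.004817850423546646
```

```bash
cat >> h.py <<'E'
TB=np.array([[.8715,-.0031,.4903,-.0012],[-.0087,-.9999,.0092,.0004],[.4902,-.0122,-.8715,.0086],[0,0,0,1]])
u_,_,v_=np.linalg.svd(TB[:3,:3]);TB[:3,:3]=u_@v_
ST=np.array([.6445,-.1727,-.2517])
def bdelta(s,d,z,st=ST,lat=0.0):
    """move so that the jaw is at stand x=d, y=lat, board mid height z"""
    W=np.eye(4);W[:3,:3]=R.from_euler("z",st[2]).as_matrix();W[:3,3]=T(st,[(d-.122,lat,z)])[0]
    G=W@np.linalg.inv(TB);R0=s["ee_rot"]
    return (R0.T@(G[:3,3]-s["tcp_pos"])*1000).round(1).tolist(),R.from_matrix(R0.T@G[:3,:3]).as_rotvec().round(4).tolist()
def bpose(s):
    W=np.eye(4);W[:3,:3]=s["ee_rot"];W[:3,3]=s["tcp_pos"];B=W@TB;x=B[:3,0];return (B@[.122,0,0,1])[:3].round(4),round(np.arctan2(x[1],x[0]),4),round(x[2],4)
E
python3 - <<'E'
from h import *
from station import r
s=r.sense();print(bdelta(s,-.083,.212)); print(s["ee_rot"].T@[0,0,26])
E
```

```text
([-57.1, 296.1, -60.2], [-0.2568, -0.0029, 0.4464])
[ 12.73697236   0.10341295 -22.66624894]
```

>>> move_arm([
  {"grip":0,"xyz":[7,0,-13],"angular":[0,0,0]},
  {"grip":0,"xyz":[10,12,-24],"angular":[-0.01,0,0.018]},
  {"grip":0,"xyz":[4,36,-27],"angular":[-0.031,0,0.054]},
  {"grip":0,"xyz":[-4,71,-32],"angular":[-0.062,-0.001,0.107]},
  {"grip":0,"xyz":[-14,112,-37],"angular":[-0.098,-0.001,0.17]},
  {"grip":0,"xyz":[-24,154,-42],"angular":[-0.134,-0.001,0.232]},
  {"grip":0,"xyz":[-33,195,-47],"angular":[-0.169,-0.002,0.295]},
  {"grip":0,"xyz":[-43,237,-53],"angular":[-0.205,-0.002,0.357]},
  {"grip":0,"xyz":[-52,275,-58],"angular":[-0.236,-0.003,0.411]},
  {"grip":0,"xyz":[-57,296,-60],"angular":[-0.257,-0.003,0.446]},
])

```text
time_s: 7.5
tcp_pos: [0.4431, -0.1225, 0.2201]
ee_rot: [[0.842, -0.262, 0.471], [-0.224, -0.965, -0.137], [0.49, 0.01, -0.872]]
wrist_force: [0.1, 0.3, -1.4]
gripper_width: 0.384
gripper_force: 30.0
```

>>> move_arm([
  {"grip":0,"xyz":[0,0,0],"angular":[0,0,0]},
  {"grip":0,"xyz":[0,0,0],"angular":[0,0,0]},
  {"grip":0,"xyz":[0,0,0],"angular":[0,0,0]},
  {"grip":0,"xyz":[0,0,0],"angular":[0,0,0]},
  {"grip":0,"xyz":[0,0,0],"angular":[0,0,0]},
])

```text
time_s: 8.0
tcp_pos: [0.4434, -0.1195, 0.2199]
ee_rot: [[0.844, -0.256, 0.472], [-0.218, -0.967, -0.134], [0.49, 0.01, -0.872]]
wrist_force: [0.7, 0.2, -0.5]
gripper_width: 0.389
gripper_force: 30.0
```

Run:
```python
from h import *
from station import r
s=r.sense();c=r.capture("wrist");cs=r.capture("side");pickle.dump((s,c,cs),open("w4.pkl","wb"))
print(bpose(s),bdelta(s,-.083,.212),s["wrist_force"],s["time_s"])
im=np.zeros((600,800,3),np.uint8);im[:300]=cv2.resize(c["img"][:240],(800,300));im[300:,:400]=cv2.resize(cs["img"][160:280,270:430],(400,300));im[300:,400:]=cv2.resize(cs["img"][100:220,270:430],(400,300))
cv2.imwrite("pics/p3.png",im[:,:,::-1])
```

```text
(array([ 0.5645, -0.151 ,  0.2118]), np.float64(-0.2499), np.float64(-0.0002)) ([-0.0, 0.9, -0.2], [-0.0002, 0.0002, 0.0019]) [ 0.73765841  0.21157546 -0.48696407] 8.0
```

View pics/p3.png

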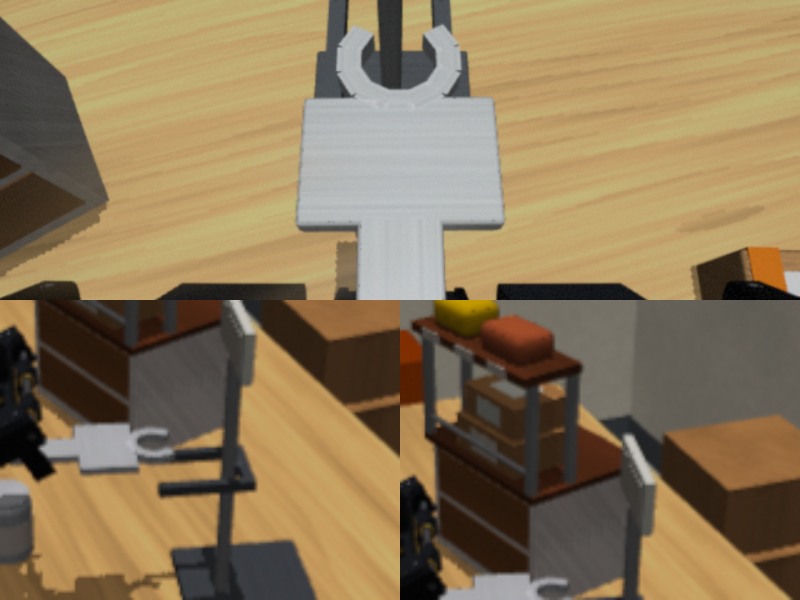

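The cartons are stacked and the shelf is level before the post. In the wrist view (scale 1.25) the post centre is at about (390,2) to (393,80), the arm centres at about (338,10) and (441,10), and the jaw gap centre at about (398,35). I compare these with the prediction.

Run:
```python
from h import *
s,c,cs=pickle.load(open("w4.pkl","rb"))
print("post",(wproj(s,c,T(ST,[(0,0,z) for z in(.012,.05,.1,.15,.2,.25)]))*1.25).round(0).tolist())
print("arms",(wproj(s,c,T(ST,[(x,y,.18) for y in(.031,-.031) for x in(-.08,-.05,-.02)]))*1.25).round(0).tolist())
W=np.eye(4);W[:3,:3]=s["ee_rot"];W[:3,3]=s["tcp_pos"];B=W@TB
P=lambda L:(wproj(s,c,(B@np.c_[L,np.ones(len(L))].T).T[:,:3])*1.25).round(0).tolist()
print("board",P(np.array([(.102,.042,.005),(.102,-.042,.005),(.042,.042,.005),(.042,-.042,.005),(.122,.028,.005),(.122,-.028,.005)])))
# dark profile: post/arms rows
im=c["img"].mean(2)
for row in(0,2,4,8):
    w=im[row,255:375];print(row,"".join("#" if v<75 else "." for v in w))
```

```text
post [[399.0, 136.0], [399.0, 113.0], [399.0, 77.0], [400.0, 28.0], [400.0, -39.0], [401.0, -136.0]]
arms [[344.0, 102.0], [346.0, 57.0], [348.0, 16.0], [458.0, 102.0], [455.0, 57.0], [453.0, 16.0]]
board [[305.0, 97.0], [494.0, 97.0], [296.0, 225.0], [505.0, 224.0], [338.0, 60.0], [460.0, 59.0]]
0 ............###.....####.......................####################........................##...####....................
2 .....................##........................####################........................##...........................
4 ....................###........................####################........................##...........................
8 .....................##.........................###################........................##...........................
```

Run:
```python
from h import *
s,c,cs=pickle.load(open("w4.pkl","rb"))
im=c["img"].mean(2).astype(int)
print(im[4,255:295].tolist());print(im[4,335:375].tolist())
print(im[60,245:270].tolist(),im[60,365:385].tolist()); print(im[34:52,262].tolist(),im[34:52,370].tolist())
print((wproj(s,c,T(ST,[(.105,.08,.012),(.105,-.08,.012)]))).round(1).tolist())
```

```text
[154, 156, 151, 154, 154, 152, 153, 140, 99, 80, 78, 78, 79, 78, 76, 77, 78, 80, 78, 78, 74, 53, 37, 79, 139, 158, 155, 156, 160, 157, 159, 158, 161, 158, 158, 157, 159, 156, 156, 154]
[164, 161, 164, 165, 165, 164, 165, 163, 163, 132, 76, 42, 68, 76, 79, 77, 79, 81, 79, 77, 80, 79, 78, 80, 87, 136, 161, 161, 164, 161, 159, 160, 160, 159, 159, 161, 159, 160, 162, 160]
[156, 158, 157, 156, 157, 160, 153, 107, 71, 71, 78, 75, 75, 77, 79, 80, 80, 79, 79, 78, 79, 80, 81, 80, 90] [182, 164, 117, 81, 76, 82, 80, 76, 79, 86, 132, 153, 154, 153, 152, 154, 154, 155, 151, 155]
[81, 80, 80, 81, 81, 80, 79, 81, 79, 80, 80, 79, 76, 77, 78, 78, 77, 80] [156, 154, 151, 151, 154, 153, 137, 82, 79, 83, 74, 78, 76, 79, 81, 84, 82, 79]
[[258.5, 39.5], [378.6, 39.6]]
```

```bash
sed -i 's/^ST=.*/ST=np.array([.6461,-.1664,-.2517])/' h.py
python3 - <<'E'
from h import *
from station import r
s=r.sense()
for d,z in((-.083,.205),(-.06,.192),(-.045,.190)):print(bdelta(s,d,z))
E
```

```text
([-3.5, -5.9, 5.8], [-0.0001, 0.0001, 0.0016])
([10.2, -6.1, 28.4], [-0.0001, 0.0001, 0.0016])
([22.3, -6.3, 37.5], [-0.0001, 0.0001, 0.0016])
```

>>> move_arm([
  {"grip":0,"xyz":[-2,-3,3],"angular":[0,0,0]},
  {"grip":0,"xyz":[-3.5,-6,6],"angular":[0,0,0]},
  {"grip":0,"xyz":[1,-6,14],"angular":[0,0,0]},
  {"grip":0,"xyz":[6,-6,22],"angular":[0,0,0]},
  {"grip":0,"xyz":[10,-6,28.5],"angular":[0,0,0]},
  {"grip":0,"xyz":[16,-6.2,33],"angular":[0,0,0]},
  {"grip":0,"xyz":[22,-6.3,37.5],"angular":[0,0,0.001]},
  {"grip":0,"xyz":[22,-6.3,37.5],"angular":[0,0,0.001]},
  {"grip":0,"xyz":[22,-6.3,37.5],"angular":[0,0,0.001]},
  {"grip":0,"xyz":[22,-6.3,37.5],"angular":[0,0,0.001]},
])

```text
time_s: 9.1
tcp_pos: [0.481, -0.1237, 0.2004]
ee_rot: [[0.845, -0.258, 0.469], [-0.221, -0.966, -0.134], [0.487, 0.009, -0.873]]
wrist_force: [0.6, 0.5, -0.9]
gripper_width: 0.388
gripper_force: 30.0
```

Run:
```python
from h import *
from station import r
s=r.sense();c=r.capture("wrist");pickle.dump((s,c),open("w5.pkl","wb"))
print(bpose(s),s["wrist_force"],s["time_s"])
im=c["img"].mean(2).astype(int)
for row in range(0,100,5):print(row,"".join("#" if v<60 else "+" if v<95 else "." if v<170 else "W" for v in im[row,240:400]))
W=np.eye(4);W[:3,:3]=s["ee_rot"];W[:3,3]=s["tcp_pos"];B=W@TB
print("board cl",wproj(s,c,(B@np.array([[.122,0,.005,1],[.147,0,.005,1],[.122,.028,.005,1],[.122,-.028,.005,1]]).T).T[:,:3]).round(1).tolist())
print("post",wproj(s,c,T(ST,[(0,0,z) for z in(.1,.15,.195)])).round(1).tolist())
```

```text
(array([ 0.602 , -0.1554,  0.1919]), np.float64(-0.2521), np.float64(-0.0036)) [ 0.56801156  0.49724956 -0.90317636] 9.1
0 .........................++++++++++++++###############################################################################++++++++++++++............................
5 ........................+###########################################################################################################................W...........
10 ........................+################++++++++++++++++++++++++++#######################+++++++++++++++++++++++++#################+...........................
15 ........................#################..........................+######################..........................################+...........................
20 ........................++++++++++++++##+.WW.......................+#####################+......................WWW.+##+++++++++++++++..........................
25 .......................+++++++++++++++..WWWWWWWWWWWWWWWW...........+#####################+.........WWWWWWWWWWWWWWWWWWW...+++++++++++++........................
[... 1719 characters left out ...]
WWWWWWWWWWWWWWWWWWWWWWWWWWWWWWWWWWWWWWWWWWWWWWWWWWWWWWWWWWWWWWWWWWWWWWWWWWWWWWWW.......
85 .....WWWWWWWWWWWWWWWWWWWWWWWWWWWWWWWWWWWWWWWWWWWWWWWWWWWWWWWWWWWWWWWWWWWWWWWWWWWWWWWWWWWWWWWWWWWWWWWWWWWWWWWWWWWWWWWWWWWWWWWWWWWWWWWWWWWWWWWWWWWWWWWWWWWWW......
90 .....WWWWWWWWWWWWWWWWWWWWWWWWWWWWWWWWWWWWWWWWWWWWWWWWWWWWWWWWWWWWWWWWWWWWWWWWWWWWWWWWWWWWWWWWWWWWWWWWWWWWWWWWWWWWWWWWWWWWWWWWWWWWWWWWWWWWWWWWWWWWWWWWWWWWW......
95 ....WWWWWWWWWWWWWWWWWWWWWWWWWWWWWWWWWWWWWWWWWWWWWWWWWWWWWWWWWWWWWWWWWWWWWWWWWWWWWWWWWWWWWWWWWWWWWWWWWWWWWWWWWWWWWWWWWWWWWWWWWWWWWWWWWWWWWWWWWWWWWWWWWWWWWWW.....
board cl [[319.5, 47.4], [319.2, 13.3], [270.5, 47.7], [368.3, 47.5]]
post [[318.1, 81.2], [318.2, 41.1], [318.3, -9.9]]
```

The post column (318.3) and the arms' midline (318.4) agree with the jaw's centreline (319), so the shelf is aligned. Next I slide it on.

Run:
```python
from h import *
from station import r
s=r.sense()
for d,z in((-.025,.190),(0,.189)):print(bdelta(s,d,z))
```

```text
([16.7, -0.6, 12.0], [0.0005, 0.0036, -0.0002])
([38.1, -0.8, 25.0], [0.0005, 0.0036, -0.0002])
```

>>> move_arm([
  {"grip":0,"xyz":[2.5,-0.2,2],"angular":[0,0.001,0]},
  {"grip":0,"xyz":[7,-0.4,5],"angular":[0,0.002,0]},
  {"grip":0,"xyz":[12,-0.5,9],"angular":[0,0.003,0]},
  {"grip":0,"xyz":[17,-0.6,12],"angular":[0,0.0036,0]},
  {"grip":0,"xyz":[22,-0.6,15],"angular":[0,0.0036,0]},
  {"grip":0,"xyz":[27,-0.7,18],"angular":[0,0.0036,0]},
  {"grip":0,"xyz":[32,-0.7,21],"angular":[0,0.0036,0]},
  {"grip":0,"xyz":[36,-0.8,24],"angular":[0,0.0036,0]},
  {"grip":0,"xyz":[38,-0.8,25],"angular":[0,0.0036,0]},
  {"grip":0,"xyz":[38,-0.8,25],"angular":[0,0.0036,0]},
])

```text
time_s: 10.15
tcp_pos: [0.5256, -0.135, 0.1986]
ee_rot: [[0.845, -0.258, 0.469], [-0.221, -0.966, -0.134], [0.488, 0.01, -0.873]]
wrist_force: [0.3, 0.6, -1.2]
gripper_width: 0.388
gripper_force: 30.0
```

Run:
```python
from h import *
from station import r
s=r.sense();c=r.capture("wrist");pickle.dump((s,c),open("w6.pkl","wb"))
print(bpose(s),s["wrist_force"],s["moment"],s["time_s"],bdelta(s,0,.185),bdelta(s,0,.184))
im=c["img"].mean(2).astype(int)
for row in range(0,90,4):print(row,"".join("#" if v<60 else "+" if v<95 else "." if v<170 else "W" for v in im[row,240:400]))
W=np.eye(4);W[:3,:3]=s["ee_rot"];W[:3,3]=s["tcp_pos"];B=W@TB
print("board cl",wproj(s,c,(B@np.array([[.122,0,.005,1],[.147,0,.005,1],[.122,.028,.005,1],[.122,-.028,.005,1]]).T).T[:,:3]).round(1).tolist())
print("post",wproj(s,c,T(ST,[(x,0,.194) for x in(0,-.008)])).round(1).tolist())
```

```text
(array([ 0.6466, -0.1668,  0.1901]), np.float64(-0.2525), np.float64(-0.0028)) [ 0.31412879  0.58649342 -1.21102747] [ 0.33700308  1.23105716 -0.0280198 ] 10.15 ([-3.2, -0.2, 4.5], [0.0007, 0.0028, -0.0004]) ([-3.7, -0.2, 5.4], [0.0007, 0.0028, -0.0004])
0 .............................................W.................+###############################+........................WW.W...WW.WWWWWWWWWW.W..................
4 ...............................................................+###############################+......W.....WW.WWWWW.W.WW.......................................
8 ................................................................###############################+...W............................................................
12 .......................................................W....W...+##############################.................................................................
16 .....................................W.....W...W.W..WWWW........+##############################.................................................................
20 ...............W.........
[... 2329 characters left out ...]
WWWWWWWWWWWWWWWWWWWWWWWWWWWWWWWWWWWWWWWWWWWWWWWWWWWWWWWW..++++++###+++++++++++++......................
80 ......WWWWWWWWWWWWWWWWWWWWWWWWWWWWWWWWWWWWWWWWWWWWWWWWWWWWWWWWWWWWWWWWWWWWWWWWWWWWWWWWWWWWWWWWWWWWWWWWWWWWWWWWWWWWWWWWWWWWWWWWWWWWWWWWWWWWWWWWWWWWWWWWWWWW......
84 .....WWWWWWWWWWWWWWWWWWWWWWWWWWWWWWWWWWWWWWWWWWWWWWWWWWWWWWWWWWWWWWWWWWWWWWWWWWWWWWWWWWWWWWWWWWWWWWWWWWWWWWWWWWWWWWWWWWWWWWWWWWWWWWWWWWWWWWWWWWWWWWWWWWWWW......
88 .....WWWWWWWWWWWWWWWWWWWWWWWWWWWWWWWWWWWWWWWWWWWWWWWWWWWWWWWWWWWWWWWWWWWWWWWWWWWWWWWWWWWWWWWWWWWWWWWWWWWWWWWWWWWWWWWWWWWWWWWWWWWWWWWWWWWWWWWWWWWWWWWWWWWWW......
board cl [[319.5, 47.4], [319.2, 13.3], [270.5, 47.7], [368.3, 47.6]]
post [[319.1, 49.6], [319.2, 61.2]]
```

Run:
```python
from h import *
s,c=pickle.load(open("w6.pkl","rb"))
for x in(0,.004,.008,.012,.016,.02,.024,.03):print(x,wproj(s,c,T(ST,[(x,.025,.18),(x,.025,.168),(x,.036,.18)])).round(1).tolist())
im=c["img"].mean(2).astype(int)
print(im[24:70,300].tolist());print(im[30:66,266].tolist());print(im[26:66,371].tolist())
```

```text
0 [[278.3, 65.6], [280.3, 77.5], [260.4, 65.8]]
0.004 [[278.5, 60.2], [280.5, 72.3], [260.7, 60.4]]
0.008 [[278.7, 54.8], [280.7, 67.2], [261.0, 55.0]]
0.012 [[278.9, 49.5], [280.9, 62.1], [261.3, 49.7]]
0.016 [[279.1, 44.3], [281.0, 57.0], [261.6, 44.5]]
0.02 [[279.3, 39.2], [281.2, 52.1], [261.9, 39.4]]
0.024 [[279.4, 34.1], [281.4, 47.1], [262.2, 34.3]]
0.03 [[279.7, 26.6], [281.6, 39.9], [262.6, 26.8]]
[166, 165, 160, 152, 149, 150, 151, 148, 150, 141, 138, 122, 83, 73, 75, 73, 77, 79, 77, 80, 81, 82, 79, 78, 83, 80, 79, 52, 28, 27, 24, 26, 28, 23, 30, 20, 27, 28, 32, 80, 131, 156, 167, 181, 184, 189]
[169, 167, 160, 159, 154, 152, 96, 82, 82, 80, 79, 81, 80, 82, 80, 78, 82, 79, 81, 81, 81, 81, 80, 82, 82, 81, 84, 75, 58, 55, 50, 54, 52, 51, 48, 52]
[153, 155, 160, 161, 163, 164, 165, 165, 167, 147, 89, 78, 79, 84, 79, 78, 82, 83, 81, 84, 80, 80, 78, 80, 81, 81, 80, 82, 81, 80, 78, 54, 50, 49, 49, 47, 49, 49, 49, 50]
```

The post sits inside the jaw. The crosspiece comes out about 1 mm deeper than nominal, which agrees with the pose. I'll lower the shelf onto the arms.

>>> move_arm([
  {"grip":0,"xyz":[-0.5,-0.2,1.5],"angular":[0,0.001,0]},
  {"grip":0,"xyz":[-1.2,-0.2,3],"angular":[0,0.002,0]},
  {"grip":0,"xyz":[-1.9,-0.2,4.2],"angular":[0,0.0028,0]},
  {"grip":0,"xyz":[-2.4,-0.2,5],"angular":[0,0.0028,0]},
  {"grip":0,"xyz":[-2.4,-0.2,5],"angular":[0,0.0028,0]},
  {"grip":0,"xyz":[-2.4,-0.2,5],"angular":[0,0.0028,0]},
])

```text
time_s: 10.8
tcp_pos: [0.5261, -0.135, 0.197]
ee_rot: [[0.846, -0.258, 0.467], [-0.221, -0.966, -0.133], [0.485, 0.009, -0.874]]
wrist_force: [0.5, -0.2, -0.7]
gripper_width: 0.389
gripper_force: 30.0
```

Run:
```python
from h import *
from station import r
s=r.sense();print(bpose(s),s["wrist_force"],s["moment"],s["time_s"],bdelta(s,0.001,.185))
```

```text
(array([ 0.6471, -0.1667,  0.1883]), np.float64(-0.2524), np.float64(-0.0055)) [ 0.49426177 -0.16084814 -0.66143273] [ 0.31808239  1.24034645 -0.0042056 ] 10.8 ([-2.0, -0.0, 3.4], [0.0005, 0.0055, -0.0004])
```

>>> move_arm([
  {"grip":0,"xyz":[0,0,0],"angular":[0,0,0]},
  {"grip":0,"xyz":[0,0,0],"angular":[0,0,0]},
  {"grip":0,"xyz":[0,0,0],"angular":[0,0,0]},
  {"grip":0,"xyz":[-0.5,0,0.8],"angular":[0,0,0]},
  {"grip":0,"xyz":[-1,0,1.7],"angular":[0,0.003,0]},
  {"grip":0,"xyz":[-1,0,1.7],"angular":[0,0.004,0]},
  {"grip":0,"xyz":[-1,0,1.7],"angular":[0,0.0055,0]},
  {"grip":0,"xyz":[-1,0,1.7],"angular":[0,0.0055,0]},
])

```text
time_s: 11.6
tcp_pos: [0.5263, -0.1351, 0.1978]
ee_rot: [[0.845, -0.258, 0.468], [-0.221, -0.966, -0.133], [0.487, 0.009, -0.873]]
wrist_force: [-0.0, -0.5, -1.2]
gripper_width: 0.383
gripper_force: 30.0
```

Run:
```python
from h import *
from station import r
s=r.sense();print(bpose(s),s["wrist_force"],s["moment"],s["time_s"],bdelta(s,0.001,.185))
```

```text
(array([ 0.6474, -0.1668,  0.1892]), np.float64(-0.2523), np.float64(-0.004)) [-0.03286256 -0.47851783 -1.23392618] [0.34026856 1.18819148 0.0149388 ] 11.6 ([-2.6, -0.1, 3.9], [0.0004, 0.004, -0.0004])
```

Run:
```python
from h import *
from station import r
s6,c6=pickle.load(open("w6.pkl","rb"))
s=r.sense();c=r.capture("wrist");pickle.dump((s,c),open("w7.pkl","wb"))
for S,c_ in((s6,c6),(s,c)):
    im=c_["img"].mean(2).astype(int);print(S["joints"].round(2),S["effort"].round(2),im[24:70,300].tolist(),im[45,255:385].tolist(),im[76:84,320].tolist())
print(bpose(s),s["time_s"])
```

```text
[ -0.54   5.33 -50.94  54.17  -9.2   23.79] [-2.000e-02 -2.076e+01  1.602e+01  1.680e+00  5.500e-01 -1.000e-02] [166, 165, 160, 152, 149, 150, 151, 148, 150, 141, 138, 122, 83, 73, 75, 73, 77, 79, 77, 80, 81, 82, 79, 78, 83, 80, 79, 52, 28, 27, 24, 26, 28, 23, 30, 20, 27, 28, 32, 80, 131, 156, 167, 181, 184, 189] [161, 162, 163, 162, 164, 160, 113, 84, 80, 83, 81, 78, 80, 81, 98, 112, 116, 112, 112, 113, 114, 113, 113, 113, 115, 115, 113, 114, 111, 111, 111, 116, 114, 101, 72, 58, 58, 61, 59, 58, 56, 53, 52, 65, 78, 82, 80, 80, 81, 74, 60, 51, 49, 47, 52, 47, 49, 47, 47, 50, 50, 49, 52, 47, 49, 50, 50, 48, 48, 51, 49, 47, 48, 47, 48, 49, 43, 46, 56, 74, 61, 63, 58, 57, 53, 50, 52, 56, 58, 61, 60, 59, 60, 76, 102, 117, 114, 114, 113, 113, 112, 112, 117, 113, 115, 115, 114, 114, 111, 111, 111, 114, 114, 94, 81, 81, 84, 81, 79, 81, 83, 123, 162, 169, 172, 170, 171, 169, 171, 168] [181, 185, 185, 187, 184, 185, 185, 186]
[ -0.52   5.48 -50.83  53.97  -9.2   23.95] [ 0.000e+00 -2.110e+01  1.587e+01  1.690e+00  5.500e-01 -2.000e-02] [165, 161, 156, 152, 150, 149, 150, 150, 151, 142, 136, 113, 80, 76, 74, 77, 78, 79, 81, 80, 79, 79, 82, 80, 78, 82, 77, 46, 28, 27, 28, 27, 26, 29, 26, 26, 21, 28, 31, 75, 133, 160, 167, 180, 187, 186] [164, 163, 164, 162, 160, 153, 109, 84, 80, 81, 80, 81, 78, 83, 95, 115, 115, 113, 111, 114, 113, 120, 114, 114, 112, 113, 114, 113, 110, 113, 115, 117, 115, 104, 70, 63, 61, 62, 65, 64, 57, 51, 50, 57, 70, 79, 82, 80, 78, 78, 61, 45, 51, 45, 52, 47, 48, 49, 53, 50, 48, 51, 50, 47, 51, 48, 49, 51, 52, 50, 53, 51, 53, 46, 50, 44, 46, 44, 48, 78, 70, 72, 70, 56, 51, 49, 48, 58, 60, 57, 62, 60, 60, 77, 103, 116, 117, 114, 111, 112, 114, 111, 112, 112, 114, 112, 112, 113, 113, 112, 114, 113, 114, 93, 84, 80, 81, 76, 81, 80, 81, 95, 148, 170, 170, 169, 169, 168, 170, 170] [182, 184, 184, 184, 184, 185, 186, 186]
(array([ 0.6474, -0.1668,  0.1892]), np.float64(-0.2523), np.float64(-0.004)) 11.6
```

Joint 5 stands at its limit (-9.2°), so the lowering commands were cut short; nothing is blocking the shelf. Leaning the tool back less frees that joint, so I do that in small steps and watch the force.

>>> move_arm([
  {"grip":0,"xyz":[0,0,0],"angular":[0,-0.01,0]},
  {"grip":0,"xyz":[0,0,0],"angular":[0,-0.02,0]},
  {"grip":0,"xyz":[0,0,0],"angular":[0,-0.03,0]},
  {"grip":0,"xyz":[0,0,0],"angular":[0,-0.03,0]},
  {"grip":0,"xyz":[0,0,0],"angular":[0,-0.03,0]},
])

```text
time_s: 12.15
tcp_pos: [0.5265, -0.1349, 0.1978]
ee_rot: [[0.859, -0.258, 0.443], [-0.224, -0.966, -0.127], [0.461, 0.009, -0.888]]
wrist_force: [0.1, -0.2, -0.6]
gripper_width: 0.388
gripper_force: 30.0
```

Run:
```python
from h import *
from station import r
s=r.sense();print(bpose(s),s["wrist_force"],s["joints"],s["time_s"],bdelta(s,0.001,.185))
W=np.eye(4);W[:3,:3]=s["ee_rot"];W[:3,3]=s["tcp_pos"];print("handle",(W@TB)[:3,3])
```

```text
(array([ 0.6473, -0.1665,  0.1856]), np.float64(-0.2521), np.float64(-0.0337)) [ 0.11292537 -0.23608545 -0.5858094 ] [  3.6779723    6.03428064 -46.60567924  38.63639798 -14.35345592
  35.83790161] 12.15 ([-2.7, 0.2, 4.0], [0.0002, 0.0337, -0.0])
handle [ 0.52920528 -0.13609745  0.18966422]
```

>>> move_arm([
  {"grip":0,"xyz":[-0.4,0,0.8],"angular":[0,0,0]},
  {"grip":0,"xyz":[-0.8,0,1.6],"angular":[0,0.005,0]},
  {"grip":0,"xyz":[-1.2,0,2.4],"angular":[0,0.01,0]},
  {"grip":0,"xyz":[-1.6,0,3.1],"angular":[0,0.012,0]},
  {"grip":0,"xyz":[-1.6,0,3.1],"angular":[0,0.012,0]},
  {"grip":0,"xyz":[-1.6,0,3.1],"angular":[0,0.012,0]},
])

```text
time_s: 12.75
tcp_pos: [0.5263, -0.1352, 0.1944]
ee_rot: [[0.853, -0.258, 0.453], [-0.223, -0.966, -0.129], [0.471, 0.009, -0.882]]
wrist_force: [-0.8, 0.5, 0.1]
gripper_width: 0.386
gripper_force: 30.0
```

Run:
```python
from h import *
from station import r
s=r.sense();print(bpose(s),s["wrist_force"],s["joints"],s["time_s"],bdelta(s,0.001,.185))
W=np.eye(4);W[:3,:3]=s["ee_rot"];W[:3,3]=s["tcp_pos"];print("handle",(W@TB)[:3,3])
```

```text
(array([ 0.6472, -0.1669,  0.1836]), np.float64(-0.2524), np.float64(-0.0218)) [-0.80382319  0.48323918  0.07601776] [  1.71047782   6.05175363 -48.99844194  46.16577343 -11.42458545
  29.85547637] 12.75 ([-1.0, -0.2, 1.0], [0.0003, 0.0218, -0.0004])
handle [ 0.5291056  -0.13647055  0.18625922]
```

>>> move_arm([
  {"grip":0,"xyz":[-0.3,0,0.5],"angular":[0,0.004,0]},
  {"grip":0,"xyz":[-0.6,0,1],"angular":[0,0.008,0]},
  {"grip":0,"xyz":[-0.6,0,1],"angular":[0,0.008,0]},
  {"grip":0,"xyz":[-0.6,0,1],"angular":[0,0.008,0]},
])

```text
time_s: 13.15
tcp_pos: [0.5263, -0.1352, 0.1932]
ee_rot: [[0.85, -0.258, 0.46], [-0.222, -0.966, -0.131], [0.478, 0.009, -0.878]]
wrist_force: [-1.6, -0.8, -0.0]
gripper_width: 0.39
gripper_force: 30.0
```

Run:
```python
from h import *
from station import r
s=r.sense();print(bpose(s),s["wrist_force"],s["joints"],s["time_s"],bdelta(s,0.001,.185))
W=np.eye(4);W[:3,:3]=s["ee_rot"];W[:3,3]=s["tcp_pos"];print("handle",(W@TB)[:3,3])
c=r.capture("wrist");im=c["img"].mean(2).astype(int)
for row in range(20,90,4):print(row,"".join("#" if v<60 else "+" if v<95 else "." if v<170 else "W" for v in im[row,240:400]))
```

```text
(array([ 0.6472, -0.1669,  0.1834]), np.float64(-0.2524), np.float64(-0.0141)) [-1.57826321 -0.84202536 -0.00300256] [ -0.06456618   5.97942399 -50.52571826  52.25255179  -9.51458451
  25.22869373] 13.15 ([-0.4, -0.1, -0.1], [0.0004, 0.0141, -0.0005])
handle [ 0.52911315 -0.1364563   0.18507042]
20 ...............................W.......WWWWWWWWWWWW.............+#############################+...........WWWWWWWWWWWW..........................................
24 ...............W....................WWWWWWWWWWWWWWWWWWWWWW......+#############################+.....WWWWWWWWWWWWWWWWWWWWW.............................W.WWWWWWWW
28 ..................................WWWWWWWWWWWWWWWWWWWWW.+++....++#############################+...+++..WWWWWWWWWWWWWWWWWWWWW...............WWWWWW....WW.........
32 ....................++++++++++.WWWWWWWWWWWWWWWWWWWWW..+#+++++++++##############################+++#++##+..WWWWWWWWWWWWWWWWWWWW..+++++++++.......................
36 ....................+++++++++.WWWWWWWWWWWWWWWWWWW..+##+++#+++++++#############################+++++++##+##+.WWWWWWWWWWWWWWWWWWWW.+++++++++......
[... 1448 characters left out ...]
WW.++++#+++++++++++++++++...................
76 ...................................++.......WWWWWWWWWWWWWWWWWWWWWWWWWWWWWWWWWWWWWWWWWWWWWWWWWWWWWWWWWWWWWWWWWWWWW...............................................
80 ....WWWWWWWWWWWWWWWWWWWWWWWWWWWWWWWWWWWWWWWWWWWWWWWWWWWWWWWWWWWWWWWWWWWWWWWWWWWWWWWWWWWWWWWWWWWWWWWWWWWWWWWWWWWWWWWWWWWWWWWWWWWWWWWWWWWWWWWWWWWWWWWWWWWWWW......
84 ....WWWWWWWWWWWWWWWWWWWWWWWWWWWWWWWWWWWWWWWWWWWWWWWWWWWWWWWWWWWWWWWWWWWWWWWWWWWWWWWWWWWWWWWWWWWWWWWWWWWWWWWWWWWWWWWWWWWWWWWWWWWWWWWWWWWWWWWWWWWWWWWWWWWWWWW.....
88 ....WWWWWWWWWWWWWWWWWWWWWWWWWWWWWWWWWWWWWWWWWWWWWWWWWWWWWWWWWWWWWWWWWWWWWWWWWWWWWWWWWWWWWWWWWWWWWWWWWWWWWWWWWWWWWWWWWWWWWWWWWWWWWWWWWWWWWWWWWWWWWWWWWWWWWWW.....
```

The shelf is in contact and has levelled in the grip, with the handle at 185 mm. I'll release it and lift clear.

>>> move_arm([
  {"grip":0.55,"xyz":[0,0,0],"angular":[0,0,0]},
  {"grip":0.8,"xyz":[0,0,0],"angular":[0,0,0]},
  {"grip":0.8,"xyz":[0,0,0],"angular":[0,0,0]},
  {"grip":0.8,"xyz":[0,0,0],"angular":[0,0,0]},
  {"grip":0.8,"xyz":[0,0,0],"angular":[0,0,0]},
  {"grip":0.8,"xyz":[2,0,-5],"angular":[0,0,0]},
  {"grip":0.8,"xyz":[5,0,-15],"angular":[0,0,0]},
  {"grip":0.8,"xyz":[8,0,-30],"angular":[0,0,0]},
  {"grip":0.8,"xyz":[10,0,-48],"angular":[0,0,0]},
  {"grip":0.8,"xyz":[12,0,-65],"angular":[0,0,0]},
])

```text
time_s: 14.2
tcp_pos: [0.5064, -0.1289, 0.2564]
ee_rot: [[0.85, -0.258, 0.459], [-0.222, -0.966, -0.131], [0.478, 0.009, -0.879]]
wrist_force: [0.2, 0.3, 0.9]
gripper_width: 0.805
gripper_force: 0.0
```

>>> move_arm([
  {"grip":0.8,"xyz":[0,0,-10],"angular":[0,0,0]},
  {"grip":0.8,"xyz":[0,0,-25],"angular":[0,0,0]},
  {"grip":0.8,"xyz":[0,0,-40],"angular":[0,0,0]},
  {"grip":0.8,"xyz":[0,0,-45],"angular":[0,0,0]},
  {"grip":0.8,"xyz":[0,0,-45],"angular":[0,0,0]},
  {"grip":0.8,"xyz":[0,0,-45],"angular":[0,0,0]},
])

```text
time_s: 14.8
tcp_pos: [0.4857, -0.1234, 0.2947]
ee_rot: [[0.85, -0.258, 0.459], [-0.223, -0.966, -0.131], [0.477, 0.01, -0.879]]
wrist_force: [-0.1, -0.1, 0.4]
gripper_width: 0.8
gripper_force: 0.0
```

Run:
```python
from h import *
from station import r
s=r.sense();c=r.capture("wrist");cs=r.capture("side");pickle.dump((s,c,cs),open("w8.pkl","wb"))
print(s["tcp_pos"],s["wrist_force"],s["gripper_width"],s["time_s"])
im=c["img"].mean(2).astype(int)
for row in range(0,210,5):print(row,"".join("#" if v<60 else "+" if v<95 else "." if v<170 else "W" for v in im[row,220:420:2]))
cv2.imwrite("pics/last_w.png",c["img"][:,:,::-1])
for d in((0,)):
  P=T(ST,[(-.02,.042,.19),(-.02,-.042,.19),(-.08,.042,.19),(-.08,-.042,.19),(-.15,.017,.19),(-.15,-.017,.19)]);print("expected body/handle corners",wproj(s,c,P).round(1).tolist())
```

```text
[ 0.48569112 -0.12344123  0.29474265] [-0.1095885  -0.14325911  0.39990262] 0.7998994431379638 14.8
0 ............................................+############...........................................
5 .............................................###########+...........................................
10 .............................................###########+...........................................
15 .............................................###########+...........................................
20 .............................................###########+...........................................
25 .............................................###########.............WW.............................
30 .............................................###########.W.W........................................
35 .............................................###########............................................
40 .............................................###########............................................
45 .............................................+##########.......
[... 2813 characters left out ...]
WWWWWWWWW.+++++++++++.+++++......................
185 .....................+++++++++++######++.WWWWWWWWWWWWWWWWWWW.++.+..++++++++++++.....................
190 .....................+++++++++#########+.WWWWWWWWWWWWWWWWWWW.+++++++++++++++++......................
195 .........................................WWWWWWWWWWWWWWWWWWWW.......................................
200 .........................................WWWWWWWWWWWWWWWWWWWW.......................................
205 .........................................WWWWWWWWWWWWWWWWWWW........................................
expected body/handle corners [[271.9, 106.2], [367.7, 105.8], [269.7, 170.9], [371.2, 170.3], [299.4, 256.1], [343.3, 255.8]]
```

The shelf's body covers rows 107–170 and columns 272–370, as expected for the seated pose, and the jaw is round the post. Last check: that the cartons haven't changed since the previous view, then I hand in.

Run:
```python
from h import *
from station import r
a=pickle.load(open("w4.pkl","rb"))[2]["img"].astype(float);b=pickle.load(open("w8.pkl","rb"))[2]["img"].astype(float)
d=np.abs(a-b).mean(2)[125:172,295:345];print("carton diff",d.mean(),d.max())
d=np.abs(C["side"]["img"]-b).mean(2);print("jar",d[165:195,217:240].mean(),"can",d[233:265,262:284].mean())
if np.abs(a-b).mean(2)[125:165,295:340].mean()<6:print(r.finish_job())
```

```text
carton diff 2.091631205673759 56.666666666666664
jar 0.7589371980676328 can 9.704071969696969
the job is handed in; nothing more can be done
None
```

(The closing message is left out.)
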